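# Press a rest button home in the hand lever press and hold it there

### The arm

A 6-joint arm with a two-finger parallel gripper is mounted at the origin on a cart in front of the work surface, level with it; the furniture and walls round the work are solid. World frame = base frame: x ahead of the robot, y to its left, z up, the work surface at z = 0. Lengths are in mm, angles in rad, forces in N, time in s.
With the tool pointing down it reaches from about 200 to 875 mm from the base axis. Payload 3.4 kg.
Tool frame: the origin (TCP) lies at the very end of the fingers, on their centre line; the grasp point (between the pads) lies 19 mm behind it; z points along the fingers, y is the line along which they close (so a half turn about z gives the same grasp; the last joint's range is limited). The gripper opens to 94 mm and grips with 3 to 60 N. Pads are 16 mm wide; open, the fingers measure 119 mm over their backs; the gripper's body (75 mm by 177 mm) begins 78 mm behind the grasp point.
Start: joints at [-1.307, 0.276, 1.505, -0, 1.361, -0.121], TCP at [215.842, -532.989, 205.493] pointing down, gripper open.
Joint ranges: [-2.89, 2.89], [-0.75, 2.08], [0.22, 2.7], [-1.18, 4.32], [0.11, 2.71], [-2.7, 2.7]. Speed limits (rad/s): [2.57, 2.57, 3.14, 3.14, 3.14, 3.14].

### API

Orientations are given as [roll, pitch, yaw] about the fixed x, y, z axes, in that order (R = Rz(yaw) Ry(pitch) Rx(roll)).
In Python, from plant import robot gives the robot as it stands. Calls block until the motion is done:
- robot.move_pose(position, orientation): joint-space move of the TCP to a pose.
- robot.move_l(position, attitude=None, feed=150): straight line of the TCP; attitude=None keeps the orientation; feed is the mean speed in mm/s.
- robot.set_joints(angles): joint-space move.
- robot.open() and robot.close(): open the fingers fully, or close them until they stop; the grip force is fixed at half the most.
- robot.wait(seconds).
- robot.solve_ik(position, orientation): joint angles nearest the present ones, or None.
- robot.grab_frame(name): name is "side" or "top"; returns a dict with "image" (480x640x3 uint8, blue, green, red), "camera_matrix" (3x3 intrinsics, pixels), "dist" ([k1, k2, p1, p2, k3] as OpenCV has them; the pictures are not rectified), "origin" and "attitude" of the camera in the world. Camera axes: x right, y down, z forward; pixel columns grow to the right and rows downward; lengths in mm; the calibration is good to about 2 mm. A picture is of the moment at which its call begins. There is no depth.
A pose or a line that the arm cannot do raises robot.MotionError and nothing moves.
- robot.finish_job(): hands the job in; it is judged then, once.
Trained networks look in a picture, given as the dict that the camera call returned (one of the last four; its "shot" number tells which), for a name from the list of things; names that differ only in an ending like _2 or _b are one class to them, and where a whole thing is asked for, a point or a joint stands for the part that bears it (a point fixed in the world has none). Each returns a list of dicts, best first, with "score" (0 to 1); they miss things now and then, are a little off and sometimes report something else, mostly with a low value. They report only what shows in the picture. A call takes as long as a camera call.
- robot.outline_of(picture, target): "mask" (480x640 bool, what is visible of it) and "rect" ([left, top, right, bottom] in pixels, round what is visible of it).
Readings, each from a call of its own:
- robot.get_time(): time.
- robot.get_joint_positions(): joint angles.
- robot.get_qvel(): joint speeds.
- robot.get_tau(): joint torques, N m.
- robot.get_tool_pos(): TCP position.
- robot.get_orientation(): TCP orientation.
- robot.get_force(): force on the tool from outside, world axes, zero at the start.
- robot.get_torque(): the same for the moment, N m.
- robot.get_finger_gap(): finger opening in mm.
- robot.get_grip_force(): force on a finger pad.
Only numpy, scipy, OpenCV 4.12 (cv2) and the standard library are available. Lean on these libraries where they do the work, as an engineer would, in place of code of your own. Each camera call takes 0.05 s, during which the arm holds its last target. There are 200 camera calls.

### The job

Fit the larger rest button with the hand lever press: set it, shank down, in the bore of the work block and let go of it, then, with the lever still up, clear the monitor's last result (round key) and zero its force (square key), one key at a time and in that order, leaving the long bar key alone. Then pull the lever down by its crossbar grip until the button's head is fully home on the block and the sprung foot is squeezed to about half of its 5 mm stroke (about 17 N down at the grip, not to the end), and keep it pressed there so that the retaining compound can grab: the program finishes while still holding the grip, since the ejector lifts the button again if you let go. Leave the smaller button and the other loose things where they are.

Things in the scene. Friction and masses are not known exactly. Their poses are not given: they have to be found in the camera images.
- rest_button: larger of two bright steel rest buttons: flat round head 34 mm diameter x 10 mm, shank 18 mm diameter x 26 mm below it, its last 5 mm tapering to 12 mm; 0.08 to 0.13 kg. Origin: centre of the head's underside (seat face); z up, head's top at +10 mm. It hangs upright by its head in a rack hole, underside 32 mm above the table. Fully home, its origin is at nest_seat
- small_button: smaller rest button, same shape: head 25 x 10 mm, shank 12 x 26 mm; hangs in the rack's other end hole, 84 mm from the larger one (which end is which varies). Not wanted; leave it. Origin: centre of the head's underside
- rack: black plastic rack, fixed, 62 x 128 mm, 32 mm high, three 21 mm through holes in a row 42 mm apart along its y axis; the buttons are in the end holes, the middle one is empty. Origin: centre of its underside. Rack and monitor may have exchanged places
- press: hand lever press, fixed: steel base 230 x 150 mm, 44 mm high, on it an aluminium work block 64 x 64 mm with one upright bore. Origin: on the table, on the bore axis; +x points from the bore to the lever's hinge (away from the robot), z up. The base reaches 85 mm before and 145 mm behind the bore axis, 75 mm to either side. Hinge axis parallel to y, at x = +100 mm, z = 110 mm
- nest_seat (a point): centre of the bore mouth on the work block's top face, 84 mm above the table; axes as the press. Bore 19.4 mm for the 18 mm shank. A sprung ejector pin in the bore stops the button with its head's underside 8 mm proud; it gives at about 4 N, needs 8 N to go fully down, and lifts the button again
- press_lever (a joint): angle of the press lever (rad): 0 = up, leaning 10 degrees back past upright, where its return spring holds it; grows as it is pulled towards the robot and down; 1.745 = level, sprung foot just touching the head of a seated button; 1.80 = end stop. Two side bars, 84 mm clear between them, a bridge halfway, a crossbar grip at the end. Springs up if let go; alone it needs 1 to 5 N at the grip
- lever_grip: crossbar grip of the lever, origin in its middle: freely turning black sleeve, 22 mm diameter, 78 mm long, parallel to the press's y, 200 mm from the hinge axis. Lever up: 307 mm above the table, 135 mm behind the bore axis; lever level: 110 mm up, 100 mm before the bore axis. Pinch it from above, one finger before and one behind it, between the side bars, and follow the arc about the hinge
- press_foot (a joint): how far the sprung foot under the lever's bridge is squeezed (m): 0 = free, 0.005 = bottomed. It starts to give at 10 N on the button, after the button is home, then 6 N more per mm; 1 mm of foot is 2 mm at the grip. At 2.5 mm it presses with 25 N, about 17 N down at the grip
- monitor: grey press monitor, fixed, 105 x 160 mm, 40 mm high, sloping black display along its back (+x) up to 62 mm high; before it a row of three keys along y, tops 47.5 mm above the table, 26 mm before the monitor's centre, 50 mm apart. From the robot: round key left (+y), square key middle, long narrow bar key right. Origin: centre of its underside
- key_clear_top (a point): centre of the top of the round key (20 mm diameter): clears the last result
- key_zero_top (a point): centre of the top of the square key (20 x 20 mm): zeroes the force
- key_store_top (a point): centre of the top of the long bar key (26 x 10 mm): stores; not to be pressed in this job
- key_clear (a joint): travel of the round key (m): 0 = out, 0.004 = fully down; sprung, 1.5 N to start, about 4.6 N at the bottom; counts as pressed beyond 0.003
- key_zero (a joint): travel of the square key, as the round key
- key_store (a joint): travel of the long bar key, as the round key
- retainer_bottle: small red bottle with a black nozzle, 86 mm high, loose; bystander, origin at the centre of its underside
- plug_gauge: standing plug gauge, 24 mm diameter, 83 mm high, loose; bystander, origin at the centre of its underside
- spare_jaw: flat steel gripper jaw 22 x 52 x 16 mm, loose; bystander, origin at the centre of its underside
- hex_key: black hex key 47 x 120 x 8 mm lying on the table, loose; bystander
- tape_roll: roll of tape 78 mm diameter, 19 mm high, loose; bystander
- marker: marker pen 122 mm long lying on the table, loose; bystander

How it is judged (in metres and radians):
On the way, in this order (a step that is already met when the one before it is completed fails the run):
1. the larger rest button stands in the bore on the ejector, let go, lever up (horizontal distance between rest_button and nest_seat below 0.003 m and angle between rest_button's own z axis and vertical below 0.15 rad and z of rest_button in the frame of nest_seat between 0.006 and 0.0105 m and contact force between the fingers and rest_button below 0.05 N and value of joint press_lever below 0.15 rad), for 0.2 s.
2. round key pressed alone, with the button in the bore and the lever up (horizontal distance between rest_button and nest_seat below 0.003 m and angle between rest_button's own z axis and vertical below 0.15 rad and value of joint press_lever below 0.15 rad and value of joint key_clear above 0.003 m and value of joint key_zero below 0.001 m), for 0.05 s.
3. then, with the round key let out, square key pressed alone, lever still up (horizontal distance between rest_button and nest_seat below 0.003 m and angle between rest_button's own z axis and vertical below 0.15 rad and value of joint press_lever below 0.15 rad and value of joint key_zero above 0.003 m and value of joint key_clear below 0.001 m), for 0.05 s.
At the end, for the whole second after the job is handed in: Ends with the fingers holding the crossbar grip (over 3 N): lever beyond 1.73 rad, the larger button upright in the bore, head within 1.2 mm of the block, sprung foot squeezed 0.7 to 4.3 mm and pressing it with 10 to 45 N, all keys out (z of rest_button in the frame of nest_seat between -0.0015 and 0.0012 m and horizontal distance between rest_button and nest_seat below 0.0025 m and angle between rest_button's own z axis and vertical below 0.08 rad and value of joint press_foot between 0.0007 and 0.0043 m and contact force between press_foot and rest_button between 10 and 45 N and contact force between the fingers and lever_grip above 3 N and value of joint press_lever above 1.73 rad and value of joint each of key_clear, key_zero, key_store below 0.001 m); the arm keeps its last pose, push and grip.
It fails at once if the long bar key is pressed (value of joint key_store above 0.002 m).
It fails at once if the smaller button or another loose thing (bottle, plug gauge, spare jaw, hex key, tape roll, marker) is moved more than 3 cm (distance of any of retainer_bottle, plug_gauge, spare_jaw, small_button, hex_key, tape_roll, marker from where it was at the start of the episode above 0.03 m).
It also fails if it takes over 72 s, if anything falls off the work surface, if the arm or the gripper's body presses on something with over 40 N, if the wrist force passes 120 N, or if a joint passes its speed limit or range.

## Working session

There is one attempt and no reset: what is moved stays moved. The work goes in short steps, each a Python script; the robot and the scene stay as the last script left them, time stands still between calls to the robot, and variables do not carry over. Pictures are saved under pics/ and viewed, at most 10 in all, crops included, and the job is handed in when it is done.

```bash
ls; mkdir -p pics; python3 - <<'E'
from plant import robot
import cv2,numpy as np
for n in ("top","side"):
    f=robot.grab_frame(n); cv2.imwrite(f"pics/{n}0.png",f["image"])
    print(n,f["origin"],f["attitude"],f["camera_matrix"],f["dist"])
    for t in ["rest_button","small_button","rack","press","lever_grip","monitor","key_clear_top","key_zero_top","key_store_top"]:
        r=robot.outline_of(f,t)
        for d in r[:2]:
            ys,xs=np.nonzero(d["mask"]); print(t,round(d["score"],2),d["rect"],xs.mean().round(1),ys.mean().round(1))
print(robot.get_time(),robot.get_orientation())
E
```

```text
pics
top [-168.16789029 -324.23043286 1741.86069965] [-2.65404865e+00  1.59752625e-03 -1.28235400e+00] [[604.72832255   0.         323.50419441]
 [  0.         604.72832255 238.42264707]
 [  0.           0.           1.        ]] [-0.01520029  0.          0.          0.          0.        ]
rest_button 0.56 [255.7, 232.8, 270.2, 246.0] 260.6 239.9
rest_button 0.49 [251.3, 206.1, 287.7, 218.2] 269.3 211.4
small_button 0.49 [283.8, 244.3, 290.1, 249.9] 285.2 248.1
rack 0.8 [251.8, 231.4, 295.9, 252.2] 272.6 244.2
rack 0.67 [254.4, 234.5, 268.5, 245.3] 260.9 240.1
press 0.79 [359.1, 273.0, 462.6, 358.7] 417.5 317.3
lever_grip 0.66 [452.0, 279.0, 465.0, 304.4] 455.3 291.7
lever_grip 0.38 [362.2, 269.3, 465.3, 356.9] 417.5 317.3
monitor 0.97 [189.9, 212.8, 246.8, 250.6] 219.1 230.1
key_clear_top 0.21 [250.6, 230.9, 296.2, 252.7] 271.9 244.0
key_zero_top 0.6 [214.0, 234.0, 219.4, 235.9] 215.6 233.6
key_zero_top 0.39 [252.5, 208.4, 292.2, 217.2] 270.6 211.2
side [  504.74703549 -1450.24037997  1164.76761853] [-2.18874985 -0.02518526 -0.05029649] [[620.91431025   0.         325.69616056]
 [  0.         620.91431025 249.62510344]
 [  0.           0.           1.        ]] [-0.06580162  0.          0.          0.          0.        ]
rest_button 0.45 [319.9, 247.8, 340.9, 282.9] 332.1 265.5
small_button 0.46 [326.7, 264.9, 336.6, 273.5] 331.3 267.0
rack 0.76 [318.7, 251.9, 345.3, 281.0] 332.1 265.4
press 0.93 [231.8, 298.9, 326.1, 411.2] 283.0 359.6
lever_grip 0.58 [276.0, 302.0, 312.6, 324.6] 293.7 312.5
monitor 0.58 [311.9, 210.4, 351.7, 247.2] 331.5 229.4
key_zero_top 0.26 [267.0, 298.1, 320.0, 383.6] 291.6 336.2
key_store_top 0.64 [268.0, 297.3, 319.0, 384.0] 291.3 337.0
key_store_top 0.37 [321.3, 301.0, 339.5, 306.7] 330.5 301.2
1.0 [3.14150245e+00 2.22081554e-05 3.84796079e-01]
```

```bash
python3 - <<'E'
import cv2
a=cv2.imread("pics/top0.png")[190:370,180:480]; cv2.imwrite("pics/topc.png",cv2.resize(a,(800,480),interpolation=cv2.INTER_CUBIC))
a=cv2.imread("pics/side0.png")[195:420,200:500]; cv2.imwrite("pics/sidec.png",cv2.resize(a,(800,600),interpolation=cv2.INTER_CUBIC))
E
```

```text
(no output)
```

View pics/topc.png

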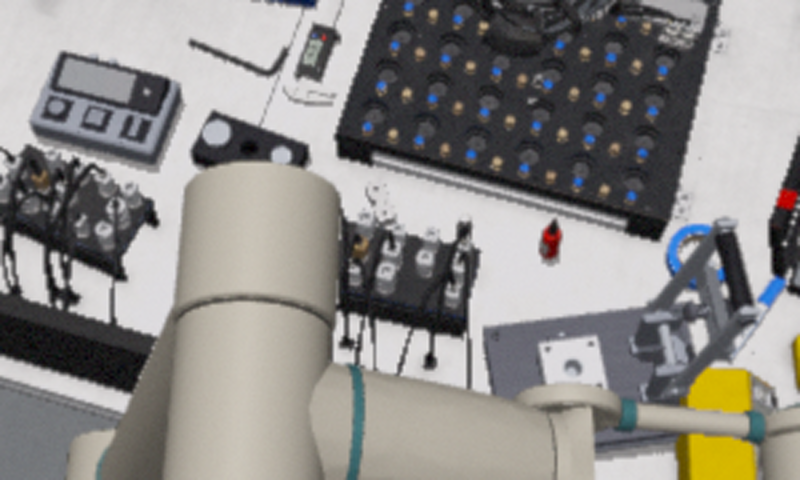

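View pics/sidec.png

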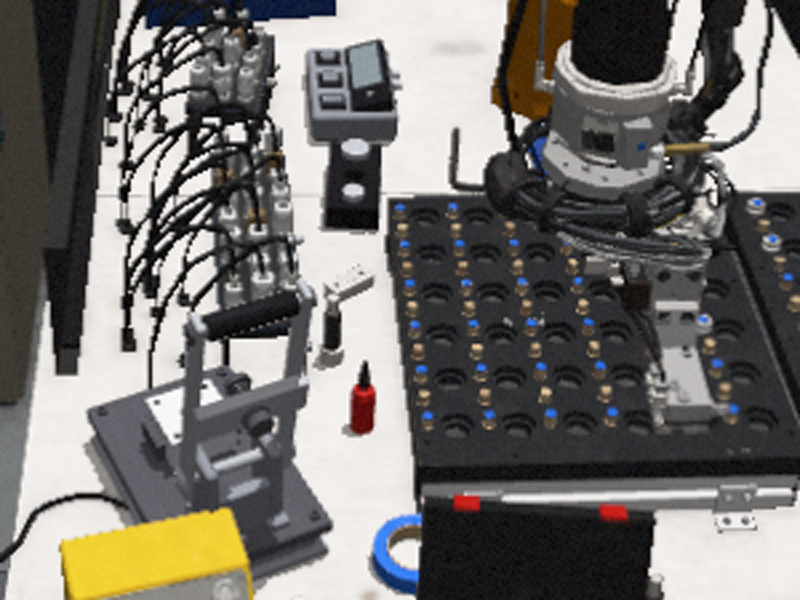

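```bash
cat > h.py <<'E'
import numpy as np,cv2
from scipy.spatial.transform import Rotation as Ro
def ray(f,uv):
    p=cv2.undistortPoints(np.array([[uv]],float),f["camera_matrix"],f["dist"])[0,0]
    d=Ro.from_euler("xyz",f["attitude"]).as_matrix()@np.array([p[0],p[1],1]); return np.array(f["origin"]),d/np.linalg.norm(d)
def tri(fa,a,fb,b):
    A=np.zeros((3,3));B=np.zeros(3);rs=[ray(fa,a),ray(fb,b)]
    for o,d in rs: M=np.eye(3)-np.outer(d,d);A+=M;B+=M@o
    x=np.linalg.solve(A,B); return x,[np.linalg.norm(np.cross(x-o,d)) for o,d in rs][0]
def onz(f,uv,z):
    o,d=ray(f,uv); return o+d*(z-o[2])/d[2]
def proj(f,P):
    R=Ro.from_euler("xyz",f["attitude"]).as_matrix(); P=np.atleast_2d(np.array(P,float))
    c=(P-f["origin"])@R
    return cv2.projectPoints(c.reshape(-1,1,3),np.zeros(3),np.zeros(3),f["camera_matrix"],f["dist"])[0].reshape(-1,2)
E
python3 - <<'E'
from plant import robot
from h import *
import pickle
t=robot.grab_frame("top");s=robot.grab_frame("side")
pickle.dump((t,s),open("f0.pkl","wb"))
T=lambda x,y:(180+x/2.667-.3,190+y/2.667-.3); S=lambda x,y:(200+x/2.667-.3,195+y/2.667-.3)
for n,a,b in [("big",T(216,133),S(355,150)),("zero",T(96,118),S(331,77)),("clear",T(58,107),S(330,57)),("store",T(136,129),S(333,101)),("gripL",T(722,230),S(303,295)),("gripR",T(748,312),S(197,325))]:
    x,e=tri(t,a,s,b);print(n,x.round(1),round(e,1))
print("bore",onz(t,T(572,367),84),"small",onz(t,T(283,155),42),onz(s,S(352,192),42),"big",onz(t,T(216,133),42),onz(s,S(355,150),42))
print("bottle",onz(s,S(363,430),0),"plug",onz(s,S(330,360),0))
print("base corners",[onz(t,T(*c),44)[:2].round() for c in [(487,328),(497,400)]],[onz(s,S(*c),44)[:2].round() for c in [(88,408),(222,365),(330,527)]])
E
```

```text
big [635.6 125.9  37.7] 0.9
zero [612.4 269.1  45.5] 1.0
clear [613.9 318.9  43.5] 0.6
store [612.6 218.3  43.8] 0.9
gripL [ 548.9 -452.9  309.5] 1.7
gripR [ 467.4 -492.5  315.6] 0.2
bore [ 453.80844375 -349.18190842   84.        ] small [629.2338485   39.29706758  42.        ] [625.99774099  37.63360928  42.        ] big [634.54963643 125.11244832  42.        ] [634.24306772 118.96523508  42.        ]
bottle [ 618.80171221 -294.39344422    0.        ] plug [ 591.18756232 -193.21485468    0.        ]
base corners [array([ 487., -248.]), array([ 409., -280.])] [array([ 354., -303.]), array([ 481., -246.]), array([ 578., -457.])]
```

```bash
python3 - <<'E'
from plant import robot
from h import *
import pickle
x,y,z=robot.get_tool_pos(); print(robot.solve_ik([x,y,400],robot.get_orientation()))
for yw in (-1.15,1.99): 
  print([None if (q:=robot.solve_ik(p,[np.pi,0,yw])) is None else np.round(q,2) for p in ([454,-349,100],[454,-349,180],[635,125,40])])
for yw in (.42,.42-np.pi): 
  print([None if (q:=robot.solve_ik(p,[np.pi,0,yw])) is None else np.round(q,2) for p in ([508,-473,290],[410,-260,90],[510,-475,400],[635,125,40])])
robot.move_l([x,y,400])
robot.move_pose([500,0,420],[np.pi,0,0.4])
robot.move_l([560,150,320],[np.pi,0,.4])
t=robot.grab_frame("top");s=robot.grab_frame("side");pickle.dump((t,s),open("f1.pkl","wb"))
a=cv2.resize(t["image"][255:365,350:480],(780,600)[:1]+(660,),interpolation=cv2.INTER_CUBIC)[:600]
cv2.imwrite("pics/t1.png",a)
a=cv2.resize(s["image"][290:410,225:345],(600,600),interpolation=cv2.INTER_CUBIC);cv2.imwrite("pics/s1.png",a)
E
```

```text
[-1.30699224e+00  2.36259226e-01  1.09477313e+00 -2.11593153e-05
  1.81040274e+00 -1.20996132e-01]
[array([-0.78,  0.35,  1.67, -0.  ,  1.12,  1.94]), array([-0.78,  0.29,  1.55, -0.  ,  1.3 ,  1.94]), None]
[array([-0.78,  0.35,  1.67,  0.  ,  1.12, -1.2 ]), array([-0.78,  0.29,  1.55,  0.  ,  1.3 , -1.2 ]), array([ 0.09,  0.51,  1.57,  0.  ,  1.06, -0.33])]
[array([-0.85,  0.44,  1.06, -0.  ,  1.65,  0.3 ]), array([-0.71,  0.24,  1.87, -0.  ,  1.03,  0.44]), array([-0.85,  0.46,  0.76, -0.  ,  1.92,  0.3 ]), array([ 0.09,  0.51,  1.57, -0.  ,  1.06,  1.24])]
[None, array([-0.71,  0.24,  1.87,  0.  ,  1.03, -2.7 ]), None, array([ 0.09,  0.51,  1.57,  0.  ,  1.06, -1.9 ])]
```

View pics/t1.png

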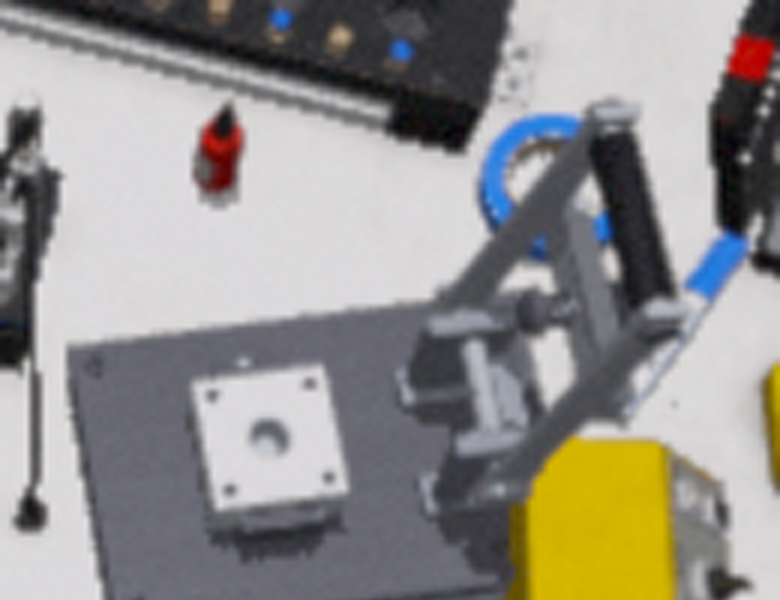

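View pics/s1.png

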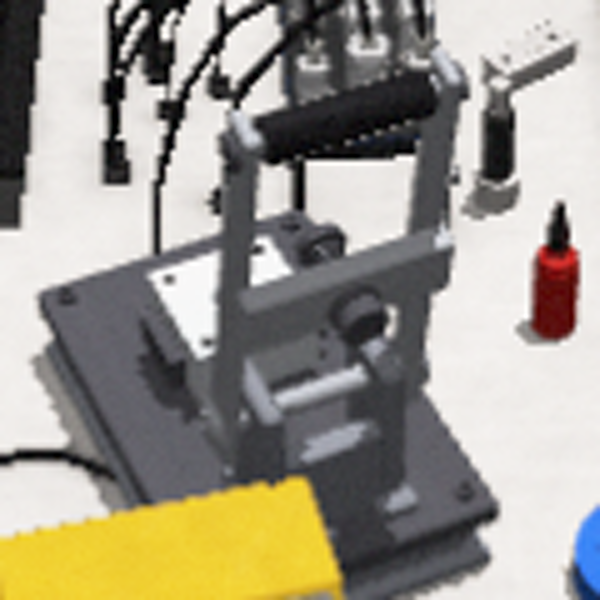

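```bash
python3 - <<'E'
from h import *
import pickle
from scipy.optimize import least_squares as ls
t,s=pickle.load(open("f1.pkl","rb"))
T=lambda x,y:np.array([350+(x+.5)/6-.5,255+(y+.5)/6-.5]); S=lambda x,y:np.array([225+(x+.5)/5-.5,290+(y+.5)/5-.5])
g=cv2.cvtColor(t["image"],cv2.COLOR_BGR2GRAY)
c=T(268,437); sub=g[312:345,378:412]
n,l,st,ce=cv2.connectedComponentsWithStats((sub>165).astype(np.uint8)); 
k=1+np.argmax(st[1:,4]); m=(l==k).astype(np.uint8); cn=max(cv2.findContours(m,0,1)[0],key=cv2.contourArea)
hull=cv2.fillConvexPoly(np.zeros_like(m),cv2.convexHull(cn),1); ys,xs=np.nonzero(hull)
ct=np.array([378+xs.mean(),312+ys.mean()]); print("area",st[k],"top centroid",ct,onz(t,ct,84),cv2.minAreaRect(cn))
print("bore dark",onz(t,T(269,437),84))
def P(p):
    x,y,w=p; R=np.array([[np.cos(w),-np.sin(w)],[np.sin(w),np.cos(w)]])
    f=lambda px,py,z:np.r_[R@[px,py]+[x,y],z]; return f
def res(p,full=False):
    f=P(p)
    # corner order
    a=proj(t,[f(-32,32,84),f(32,32,84),f(32,-32,84),f(-32,-32,84),f(135,39,307),f(135,-39,307),f(0,0,84),f(-85,75,44)])
    ma=np.array([T(193,380),T(327,363),T(349,492),T(211,512),T(612,130),T(650,300),T(269,437),T(68,347)])
    b=proj(s,[f(-32,-32,84),f(-32,32,84),f(135,39,307),f(135,-39,307),f(-85,-75,44),f(145,75,44)])
    mb=np.array([S(150,275),S(262,237),S(437,90),S(262,142),S(40,297),S(497,510)])
    if full:print((a-ma).round(1).tolist(),(b-mb).round(1).tolist())
    return np.r_[(a-ma).ravel(),(b-mb).ravel()]
r=ls(res,[453,-349,-1.15],loss="soft_l1");print(r.x);res(r.x,1)
E
```

```text
area [  4   4  26  24 451] top centroid [394.46808511 327.38297872] [ 453.82756461 -350.04923687   84.        ] ((16.539997100830078, 15.280000686645508), (21.637470245361328, 23.05168342590332), 81.8698959350586)
bore dark [ 453.68632557 -349.93089314   84.        ]
[ 454.31151271 -350.27309188   -1.14277872]
[[-0.1, 0.4], [-0.8, 0.3], [-0.0, -0.3], [1.0, -0.6], [-0.1, 0.9], [0.9, 0.3], [0.2, -0.2], [-0.5, -0.5]] [[-0.2, 0.1], [1.1, -0.1], [-0.8, 0.3], [0.3, 0.7], [-1.2, -0.9], [1.5, -1.3]]
```

```bash
python3 - <<'E'
from plant import robot
from h import *
import pickle
t,s=pickle.load(open("f0.pkl","rb"))
def cen(f,u,v,r=9,th=140):
    g=cv2.cvtColor(f["image"],cv2.COLOR_BGR2GRAY)[v-r:v+r+1,u-r:u+r+1]
    n,l,st,ce=cv2.connectedComponentsWithStats((g>th).astype(np.uint8)); i=min(range(1,n),key=lambda i:np.hypot(*(ce[i]-r))); m=l==i
    ys,xs=np.nonzero(m); return (u-r+xs.mean(),v-r+ys.mean()),m.sum()
for th in(110,140,170):
  a,na=cen(t,261,240,th=th);b,nb=cen(s,333,251,th=th);c,nc=cen(s,332,267,th=th)
  print(a,na,b,nb,tri(t,a,s,b),"zs",onz(t,a,42)[:2],onz(s,b,40)[:2],"small",onz(s,c,42)[:2],nc)
E
```

```text
(np.float64(259.3179190751445), np.float64(236.7514450867052)) 173 (np.float64(333.0344827586207), np.float64(249.5344827586207)) 58 (array([639.04783657, 131.31814679,  41.2122493 ]), np.float64(3.971384571400549)) zs [642.90311135 132.67057797] [635.63474804 129.32552211] small [627.49919483  40.9181492 ] 34
(np.float64(257.8062015503876), np.float64(237.51162790697674)) 129 (np.float64(332.85714285714283), np.float64(249.55102040816325)) 49 (array([638.17576717, 136.59159005,  36.78299628]), np.float64(3.0482787809733045)) zs [638.94383142 136.37901346] [635.07360654 129.24455997] small [627.19358712  41.76202337] 29
(np.float64(260.67692307692306), np.float64(239.55384615384617)) 65 (np.float64(332.7708333333333), np.float64(249.58333333333334)) 48 (array([634.34840407, 125.0075021 ,  42.80891486]), np.float64(0.1331984962734982)) zs [634.58863429 125.16972639] [634.79271593 129.07425907] small [626.98878728  42.2310374 ] 26
```

```bash
python3 - <<'E'
from plant import robot
from h import *
Y=-1.143+np.pi; x,y=634.4,125
robot.move_l([x,y,120],[np.pi,0,Y-np.pi/2])
F=lambda:robot.get_force().__array__().round(1)
robot.move_l([x,y,34],feed=80); print(F())
robot.close(); print("A",F(),robot.get_finger_gap(),robot.get_grip_force(),robot.get_tool_pos(),robot.get_torque())
robot.open();print(F())
robot.move_l([x,y,60],feed=100);robot.move_l([x,y,60],[np.pi,0,Y],feed=100);robot.move_l([x,y,34],feed=80)
robot.close(); print("B",F(),robot.get_finger_gap(),robot.get_grip_force(),robot.get_tool_pos(),robot.get_time())
E
```

```text
[-0.4 -0.   0.4]
A [ 0.2 -0.4 -0.1] 32.403466045429916 29.99998955279807 [634.34375499 125.07481456  33.97098727] [ 0.04686726  0.02710535 -0.04537991]
[0.1 0.2 0.2]
B [-1.1 -0.1  1.2] 32.381061257926774 29.999988198978826 [634.49437673 125.02284126  33.99720966] 14.6583
```

```bash
python3 - <<'E'
from plant import robot
from h import *
import pickle
Y=-1.143+np.pi
robot.move_l([634.4,125,200],feed=150);print(robot.get_finger_gap(),robot.get_force())
robot.move_l([454,-350,220],[np.pi,0,Y],feed=250)
robot.move_l([454,-350,135],feed=100)
t=robot.grab_frame("top");s=robot.grab_frame("side");pickle.dump((t,s),open("f2.pkl","wb"))
a=cv2.resize(t["image"][290:360,360:430],(560,560),interpolation=cv2.INTER_CUBIC)
b=cv2.resize(s["image"][300:370,225:255+0+0],(240,560),interpolation=cv2.INTER_CUBIC)
cv2.imwrite("pics/t2.png",np.hstack([a,b]));print(robot.get_finger_gap(),robot.get_force(),robot.get_tool_pos())
print("pred tcp",proj(t,[454,-350,135]),proj(s,[454,-350,135]),"bore",proj(t,[454,-350,84]),proj(s,[454,-350,84]))
E
```

```text
32.52241333211809 [-0.65420893 -0.44981001 -1.64803604]
32.50125376595934 [ 0.04456398  0.43315945 -1.3707864 ] [ 454.46620248 -350.44657166  135.83395383]
pred tcp [[396.32464728 321.17172918]] [[270.76926994 333.63197942]] bore [[394.46533415 327.32370754]] [[271.33934331 348.91885933]]
```

View pics/t2.png

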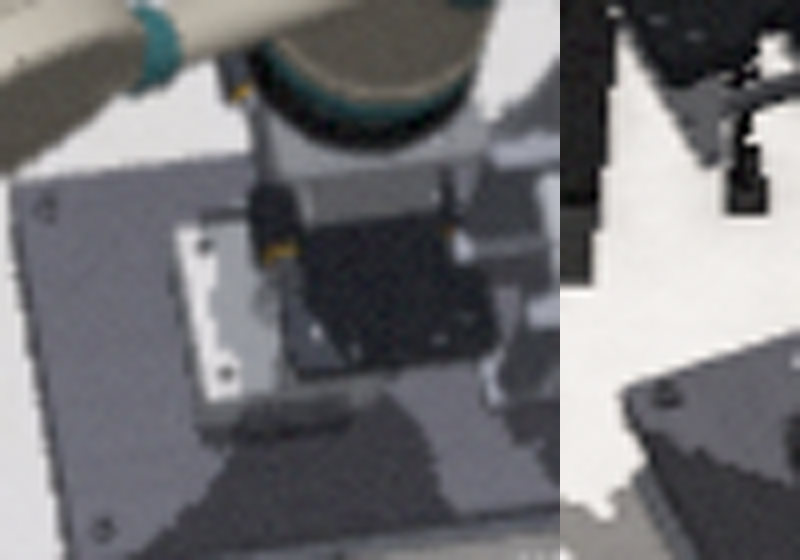

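```bash
python3 - <<'E'
from plant import robot
from h import *
robot.wait(.3);f0=np.array(robot.get_force());print(f0,robot.get_tool_pos())
for z in list(range(120,92,-2)):
    robot.move_l([454,-350,z],feed=40);robot.wait(.1)
    f=np.array(robot.get_force())-f0;print(z,f.round(1),np.array(robot.get_tool_pos()).round(1),np.array(robot.get_torque()).round(2))
    if f[2]>3 or np.hypot(*f[:2])>8:break
E
```

```text
[-0.40777635  0.614979   -2.08876824] [ 454.08410843 -350.09557276  135.25638268]
120 [ 0.6 -0.8  1. ] [ 454.1 -350.1  120.1] [-0.04 -0.09  0.01]
118 [0.4 0.  0.5] [ 454.  -350.   118.1] [ 0.03 -0.13 -0.01]
116 [ 1.1 -0.5  1. ] [ 454. -350.  116.] [-0.03 -0.14  0.02]
114 [ 1.1 -1.3  0.8] [ 454. -350.  114.] [ 0.   -0.07  0.02]
112 [ 0.6 -0.3  0.9] [ 454. -350.  112.] [ 0.   -0.08  0.03]
110 [ 0.5 -0.8 -0.1] [ 454. -350.  110.] [-0.06 -0.13  0.03]
108 [ 1.  -0.2  1. ] [ 454.  -350.   107.9] [-0.07 -0.14  0.01]
106 [-0.3  0.   0.9] [ 453.9 -349.9  105.9] [ 0.09 -0.05 -0.02]
104 [-0.2 -0.5  2. ] [ 453.9 -349.9  103.9] [ 0.1  -0.01 -0.04]
102 [ 0.3  0.  -0.2] [ 454.  -350.   101.9] [ 0.11 -0.06  0.  ]
100 [-0.5 -0.4  0.4] [ 454.  -350.    99.9] [ 0.12 -0.07 -0.01]
98 [0.4 0.4 1.2] [ 453.9 -349.9   97.9] [0.15 0.02 0.02]
96 [-0.9  0.2  0. ] [ 454.  -349.9   95.9] [ 0.1   0.03 -0.05]
94 [-0.4 -0.1  1.3] [ 454. -350.   94.] [0.25 0.01 0.03]
```

```bash
python3 - <<'E'
from plant import robot
from h import *
import pickle
t0,_=pickle.load(open("f0.pkl","rb"))
T=lambda x,y:(180+x/2.667-.3,190+y/2.667-.3)
K=[onz(t0,T(*p),47.5).round(1) for p in [(58,107),(96,118)]];print(K)
robot.open();robot.wait(.4);print(robot.get_finger_gap(),robot.get_grip_force())
robot.move_l([454,-350,220],feed=120)
robot.move_l([560,100,250],[np.pi,0,0],feed=300);robot.close()
t=robot.grab_frame("top");s=robot.grab_frame("side");pickle.dump((t,s),open("f3.pkl","wb"))
a=cv2.resize(t["image"][305:355,365:425],(480,400),interpolation=cv2.INTER_CUBIC)
b=cv2.resize(s["image"][315:365,240:280],(320,400),interpolation=cv2.INTER_CUBIC)
cv2.imwrite("pics/t3.png",np.hstack([a,b]));print(robot.get_time())
E
```

```text
[array([611.5, 317.2,  47.5]), array([610.4, 267.9,  47.5])]
94.05937958285288 0.0
31.2917
```

View pics/t3.png

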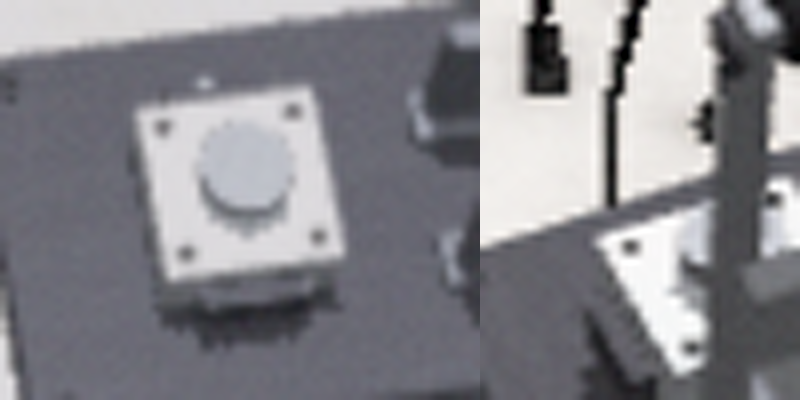

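The picture shows the button standing upright in the bore, with its head at about (246,165) in the left crop. Next, the keys.

```bash
python3 - <<'E'
from plant import robot
from h import *
for x,y in ((612.3,318),(611.2,268.4)):
    robot.move_l([x,y,56],[np.pi,0,0],feed=300);robot.wait(.1);f0=robot.get_force()[2]
    robot.move_l([x,y,45.5],feed=80)
    for z in (44.5,44,43.7,43.4,43,42.6,42.2):
        robot.move_l([x,y,z],feed=40);robot.wait(.06)
        f=robot.get_force()[2]-f0;print(z,round(f,1),round(robot.get_tool_pos()[2],2))
        if f>5.5:break
    robot.wait(.1)
    robot.move_l([x,y,60],feed=150)
print(robot.get_time())
E
```

```text
44.5 1.9 44.9
44 3.5 44.18
43.7 4.2 43.8
43.4 4.9 43.75
43 6.6 43.74
44.5 4.3 44.98
44 5.3 44.24
43.7 5.3 43.85
43.4 6.5 43.77
37.0167
```

```bash
cat >> h.py <<'E'
B=np.array([454.,-350.]);W=-1.143;ux=np.array([np.cos(W),np.sin(W)])
def arc(q,dz=0,dx=0):
    a=q-.17453; x=100-200*np.sin(a)+dx; return [*(B+ux*x),110+200*np.cos(a)-19+dz]
E
python3 - <<'E'
from plant import robot
from h import *
import pickle
t,s=pickle.load(open("f1.pkl","rb"))
print("yellow",tri(t,(350+575/6,255+438/6),s,(225+305/5,290+480/5)))
att=[np.pi,0,W+np.pi/2]
robot.open()
robot.move_l([560,150,250],feed=350)
p=arc(0);robot.move_pose([p[0],p[1],400],att)
robot.wait(.2);print(robot.get_time(),robot.get_tool_pos(),"target",p,robot.get_force())
E
```

```text
yellow (array([ 488.41138791, -489.74232071,  102.92914555]), np.float64(2.065341135031741))
41.7667 [ 510.35848303 -471.86987436  400.05402565] target [np.float64(509.89460408395877), np.float64(-472.5875714585294), np.float64(287.9616521927091)] [-0.0037701   0.29368327  0.71291045]
```

```bash
python3 - <<'E'
from plant import robot
from h import *
att=[np.pi,0,W+np.pi/2]
robot.move_l(arc(0),att,feed=150);f0=np.array(robot.get_force());print(f0)
robot.close();f=np.array(robot.get_force())-f0
print("grip",robot.get_finger_gap(),robot.get_grip_force(),f.round(1),"along x",(f[:2]@ux).round(1),robot.get_time())
for i,q in enumerate(np.linspace(.1,1.6,16)):
    robot.move_l(arc(q),feed=150)
    f=np.array(robot.get_force())-f0
    if i%3==0:print(round(q,2),"fx",(f[:2]@ux).round(1),"fz",f[2].round(1),robot.get_grip_force())
    if np.linalg.norm(f)>30:print("STOP",q,f);break
robot.wait(.2);f=np.array(robot.get_force())-f0;print(f.round(1),robot.get_finger_gap(),robot.get_tool_pos(),robot.get_time())
E
```

```text
[ 0.5094999  -0.21515179  0.2593682 ]
grip 20.686825789192437 29.997333884239197 [-1.9  3.3  0.9] along x -3.8 43.7833
0.1 fx 3.2 fz -3.3 29.996762573719025
0.4 fx 3.1 fz -2.7 29.997139871120453
0.7 fx 1.3 fz 3.0 29.997958838939667
1.0 fx -1.3 fz 5.1 29.998028576374054
1.3 fx -3.0 fz 5.4 29.997438490390778
1.6 fx -3.5 fz 5.4 29.996960163116455
[4.3 5.7 4.5] 21.45013909647911 [ 414.15364589 -259.40638209  120.44875258] 48.5167
```

```bash
python3 - <<'E'
from plant import robot
from h import *
f0=np.array([.5,-.2,.26])
for q in (1.65,1.69,1.72,1.735,1.745,1.75,1.755,1.76,1.765,1.77,1.775):
    robot.move_l(arc(q),feed=40);robot.wait(.15)
    f=np.mean([np.array(robot.get_force())-f0 for _ in range(3)],0)
    print(q,"f",f.round(1),"z",round(robot.get_tool_pos()[2]+19,2),"cmd",round(arc(q)[2]+19,2),round(robot.get_time(),1))
    if f[2]>16.5:break
E
```

```text
1.65 f [4.5 7.5 5.8] z 129.51 cmd 129.04 49.1
1.69 f [4.7 6.6 6.1] z 121.77 cmd 121.06 49.6
1.72 f [3.5 7.  6. ] z 115.8 cmd 115.06 50.0
1.735 f [4.5 6.8 7.1] z 112.88 cmd 112.07 50.4
1.745 f [3.9 7.4 8.6] z 110.99 cmd 110.07 50.8
1.75 f [2.9 8.  8.6] z 110.06 cmd 109.07 51.2
1.755 f [ 3.7  7.7 10.1] z 109.27 cmd 108.07 51.6
1.76 f [ 3.3  8.6 11.2] z 108.48 cmd 107.07 52.0
1.765 f [ 3.   8.1 12.7] z 107.66 cmd 106.07 52.4
1.77 f [ 3.6  8.6 13.6] z 106.8 cmd 105.07 52.8
1.775 f [ 2.8  9.1 15.1] z 106.0 cmd 104.07 53.2
```

```bash
python3 - <<'E'
from plant import robot
from h import *
robot.move_l(arc(1.782),feed=40);robot.wait(1)
print(np.mean([robot.get_force() for _ in range(4)],0).round(1),robot.get_tool_pos(),robot.get_grip_force(),robot.get_finger_gap(),robot.get_time())
t=robot.grab_frame("side");cv2.imwrite("pics/s4.png",cv2.resize(t["image"][290:410,205:345],(700,600),interpolation=cv2.INTER_CUBIC))
E
```

```text
[ 2.7  9.5 16.5] [ 413.29702085 -257.47483584   85.77846493] 29.999442100524902 21.183153038476807 54.4667
```

View pics/s4.png

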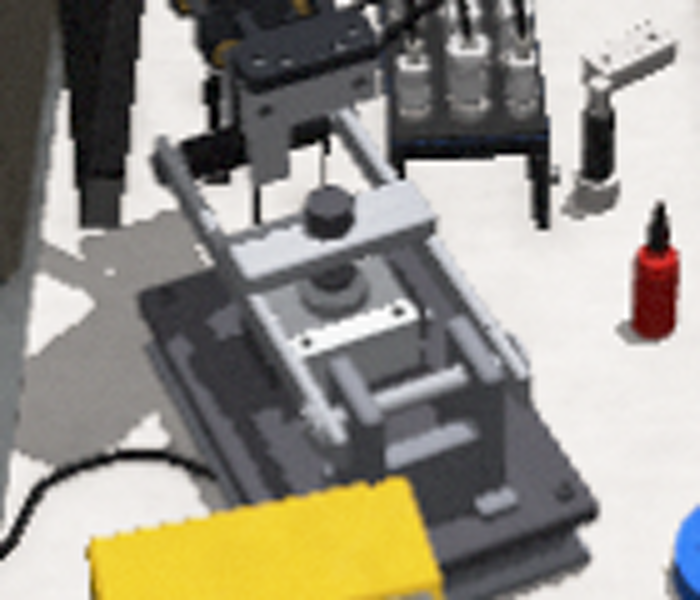

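The lever is level and held by the fingers at about (270,150). The foot, at (335,285), is pressing the button head down on the block, and the force and slope match a half-squeezed foot.

```bash
python3 -c "
from plant import robot
print(robot.finish_job())"
```

```text
the job is handed in; nothing more can be done
None
```

I handed the job in at about 54 s of the 72 s: the larger button is in the bore, the round and then the square key were pressed, and the gripper is holding the lever level with about 16–17 N down at the grip. The verdict was not reported back.

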